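# Cap the inclinometer and hold it level above its pad

### The arm

A 6-joint arm with a two-finger parallel gripper is mounted at the origin on the work surface. World frame = base frame: x ahead of the robot, y to its left, z up, the work surface at z = 0. Lengths are in mm, angles in rad, forces in N, time in s.
With the tool pointing down it reaches from about 375 to 925 mm from the base axis. Payload 5.7 kg.
Tool frame: the origin (TCP) lies midway between the tips of the shut fingers; the grasp point (between the pads) lies 19 mm behind it (hold_point_z is the distance from the TCP to the grasp point, in mm); z points along the fingers, y is the line along which they close (so a half turn about z gives the same grasp; the last joint's range is limited). The gripper opens to 85 mm and grips with 20 to 120 N. Pads are 22 mm wide; open, the fingers measure 114 mm over their backs; the gripper's body (76 mm by 85 mm) begins 54 mm behind the grasp point. The pads swing forward as they close: fully open they stand 13 mm farther back than shut.
Start: joints at [-0.115, 0.359, 1.51, -0, 1.272, -0.115], TCP at [599.969, -0.004, 231.267] pointing down, gripper open.
Joint ranges: [-2.97, 2.97], [-1.01, 2.36], [0.21, 2.38], [-0.96, 4.11], [0.2, 2.71], [-2.98, 2.98]. Speed limits (rad/s): [2.39, 2.39, 3.14, 3.14, 3.14, 3.14].

### API

Orientations are given as a unit quaternion [w, x, y, z].
In Python, from cell import * gives the robot as it stands.
- The arm moves only by the tool move_arm, never from a script. Its argument "steps" is text: rows parted by semicolons, each of 4 numbers parted by spaces: the shift along the tool's x, y, z each as a share of 0.1 m, from -1 to 1, then the turn about the tool's z as a share of 90 degrees, from -1 to 1. In form: x y z yaw; .... A call has 1 to 20 rows; each row shifts and turns the commanded pose from where the row before left it, along the tool's axes as they then stand; what a row does not reach is not made up. A row lasts 1/10 s, in which the tool goes at most 50 mm and 8.59 degrees, less where a joint would pass 70% of its speed; a pose out of reach is approached as far as the arm can. A call with a number of a shift or a turn outside -1 to 1 is refused whole. A call with a gripper value outside its range is refused whole. "hand" is the opening, from 0 (shut) to 1 (fully open), set as the call begins (left out, the last holds). The fingers move at their own pace and stop on an object; the grip force is fixed at half the most. Time passes only in rows, so rows that do not move let the fingers close. It gives the time, the measured TCP pose, the force, the opening and the grip force at its end, in the units of the state.
- get_state(): the state, without advancing time (a new reading comes with each control period).
- grab_frame(name): name is "scene" or "side" or "wrist"; returns (picture, depth): 420x560x3 uint8, red, green, blue; 420x560 float32, mm along the optical axis (not along the pixel's ray), 0 where there is no reading.
- calibration(name): a dict with "fov_y" (degrees; the focal length in pixels is half the picture's height over the tangent of half this angle, whatever the lens; pixels are square), "cx", "cy" (the principal point, pixels), "position" and "rotation" of the camera in the world. Camera axes: x right, y down, z forward; pixel columns grow to the right and rows downward; lengths in mm; the calibration is good to about 2 mm. A picture is of the moment at which its call begins: read the wrist's pose just before it. calibration takes no time and is no camera call; for the wrist camera it gives the pose at the moment of the call.
- hand_in(): hands the job in; it is judged then, once.
The state is a dict: "t": time; "joint_positions": joint angles; "joint_velocities": joint speeds; "joint_efforts": joint torques, N m; "position": TCP position; "eef_rot": TCP orientation; "ft_force": force on the tool from outside, world axes, zero at the start; "moment": the same for the moment, N m; "gripper_width": finger opening in mm; "grip_force": force on a finger pad.
Only numpy, scipy, OpenCV 4.12 (cv2) and the standard library are available. Lean on these libraries where they do the work, as an engineer would, in place of code of your own. Each camera call takes 0.05 s, during which the arm holds its last target. There are 200 camera calls.

### The job

The rubber pad under the brass inclinometer on the swing arm is due for a wipe. While the inclinometer still stands on its pad, press its red transit cap down until it is fully home; then lift the inclinometer straight up, at least 10 cm clear of the pad, and hold it there above the pad, still and level, for at least three seconds. Finish while you are still holding it in the air, capped, and leave everything else on the bench where it is.

Things in the scene. Friction and masses are not known exactly. Their poses are not given: they have to be found in the camera images.
- inclinometer: Brass inclinometer, loose, 0.4 to 0.75 kg, standing on the pad. Origin: centre of its underside; x along its foot plate towards the red cap, z up. Plate 170 (x) by 50 by 10 mm. Middle: upright round dial housing, 24 mm thick (y), top 64 mm up; above it on posts the black bar. Green level vial, 26 mm high, at x = -55 mm; red cap at x = +60 mm. Balance point within 4 mm of the middle, below the bar.
- grip_bar (a point): Centre of the black carrying bar: 50 mm long (inclinometer x), 14 mm thick (y), 22 mm high, right above the inclinometer's origin, this point 91 mm above its underside (bar from 80 to 102 mm). Open on both sides: pinch it across its 14 mm thickness. Axes as the inclinometer's.
- transit_cap (a joint): Slide of the red transit cap on the inclinometer: 0 = fully raised, 0.012 m = fully home against its stop; it starts between 0 and 0.003, moves straight down, takes about 5 N to move, and stays where it is left.
- cap_top (a point): Centre of the flat top of the red transit cap (plastic, 30 mm diameter, 22 mm high with a 34 mm rim at its foot), at x = +60 mm on the inclinometer; 45 mm above the inclinometer's underside when raised, 33 mm when home. Press it straight down here.
- swing_arm: Steel swing arm clamped to its post, fixed. Origin: foot of the post on the worktop; x runs outward along the arm to the platform, z up. Post 32 mm thick, 216 mm tall; arm 30 mm wide, its top 75 mm above the worktop; platform 200 (x) by 70 (y) mm centred 330 mm out, with a rubber pad on it whose top is 80 mm above the worktop.
- pad_top (a point): Centre of the top of the rubber pad (194 by 64 mm) on the swing arm, 80 mm above the worktop; axes as the swing arm's. The inclinometer stands within 10 mm of it, its x along the arm within 6 degrees, cap outward.
- binnacle_base: Bystander, fixed: gray cast binnacle base, 190 mm across the foot, 112 mm tall; origin at the centre of its underside.
- bearing_ring: Bystander, loose: chrome bearing ring lying flat, 124 mm outside, 92 mm inside, 14 mm high; origin at the centre of its underside.
- float_stand: Bystander, loose: dark wooden ring, 84 mm across, 18 mm high, that carries the glass float; origin at the centre of its underside.
- glass_float_center (a point): Bystander, loose: centre of the green glass float, a ball 90 mm in diameter, resting on the wooden ring.
- flinders_a: Bystander, loose: iron flinders bar block 150 by 34 by 34 mm lying along its x; origin at the centre of its underside.
- flinders_b: Bystander, loose: a second iron block like the first.
- screwdriver: Bystander, loose: a blue-handled screwdriver lying on the worktop.

How it is judged:
By the outcome, as a careful person would: the job done as asked, in the order asked, and still so for the second after the job is handed in, while the arm keeps its last pose, push and grip.
It also fails if it takes over 53 s, if anything falls off the work surface, if the arm or the gripper's body presses on something with over 40 N, if the wrist force passes 120 N, or if a joint passes its speed limit or range.

## Working session

There is one attempt and no reset: what is moved stays moved. The work goes in short steps, Python scripts to look and compute and a tool call to move; the robot and the scene stay as the last step left them, time stands still between calls to the robot, and variables do not carry over. Pictures are saved under pics/ and viewed, at most 10 in all, crops included, and the job is handed in when it is done.

Besides the shell and the picture viewer there is one more tool, called after ">>>" as name(argument=value, ...), one argument or row to a line, values as JSON. move_arm: Moves the arm, as the interface text tells. Its arguments: {"type":"object","properties":{"steps":{"type":"string"},"hand":{"type":"number"}},"required":["steps"]}

```bash
mkdir -p pics
cat > h.py <<'E'
from cell import *
import numpy as np, cv2
def cam(n):
    c=calibration(n); im,d=grab_frame(n); return im,d,c
def pts(d,c):
    f=d.shape[0]/2/np.tan(np.radians(c["fov_y"])/2)
    v,u=np.mgrid[:d.shape[0],:d.shape[1]]
    P=np.stack([(u-c["cx"])/f*d,(v-c["cy"])/f*d,d],-1)
    return P@np.array(c["rotation"]).T+np.array(c["position"])
E
python3 - <<'E'
from h import *
s=get_state(); print(s)
for n in("scene","side"):
    im,d,c=cam(n); print(n,c); cv2.imwrite(f"pics/{n}0.png",im[...,::-1]); np.savez(f"{n}0.npz",im=im,P=pts(d,c),d=d)
E
```

```text
{'t': 0.0, 'joint_positions': array([-1.15106654e-01,  3.59476539e-01,  1.51148217e+00,  1.07467612e-05,
        1.27249191e+00, -1.15097650e-01]), 'joint_velocities': array([-5.24665582e-04, -2.00864993e-04,  6.50713606e-05, -7.63349731e-04,
        1.28610569e-03,  3.52367346e-04]), 'joint_efforts': array([ 1.96551155e-03, -5.27614331e+01, -2.78626120e+01, -6.37880498e-05,
        1.32890840e-02, -2.81424428e-05]), 'position': array([5.99295501e+02, 7.36468221e-02, 2.30451610e+02]), 'eef_rot': array([-7.31174412e-04,  7.07110780e-01,  7.07102172e-01, -5.73076084e-04]), 'ft_force': array([-0.72772589, -0.53166379, -0.40021083]), 'moment': array([-0.01977072, -0.02858856, -0.04106556]), 'grip_force': 0.0, 'gripper_width': 85.31535337584958}
scene {'fov_y': 54.80179140570006, 'cx': 281.62818061270497, 'cy': 213.30151986139674, 'position': array([1088.88277186, -361.31576289,  885.61521268]), 'rotation': array([-0.30005432,  0.81072215,  0.47369352, -0.16826007])}Traceback (most recent call last):
  File "<stdin>", line 4, in <module>
  File "h.py", line 9, in pts
    return P@np.array(c["rotation"]).T+np.array(c["position"])
           ~^~~~~~~~~~~~~~~~~~~~~~~~~~
ValueError: matmul: Input operand 1 has a mismatch in its core dimension 0, with gufunc signature (n?,k),(k,m?)->(n?,m?) (size 4 is different from 3)
```

```bash
sed -i 's/P@np.array(c\["rotation"\]).T/P@R(c["rotation"]).T/' h.py
cat >> h.py <<'E'
from scipy.spatial.transform import Rotation
def R(q): return Rotation.from_quat(np.roll(q,-1)).as_matrix()
E
python3 - <<'E'
from h import *
for n in("scene","side"):
    im,d,c=cam(n); print(n,c['position']); cv2.imwrite(f"pics/{n}0.png",im[...,::-1]); np.savez(f"{n}0.npz",im=im,P=pts(d,c),d=d)
a=np.vstack([np.load(f"{n}0.npz")['im'] for n in("scene","side")])
cv2.imwrite("pics/both0.png",cv2.resize(a[...,::-1],(400,600)))
E
```

```text
scene [1088.88277186 -361.31576289  885.61521268]
side [ 58.21870243 701.47158543 904.1711397 ]
```

View pics/scene0.png

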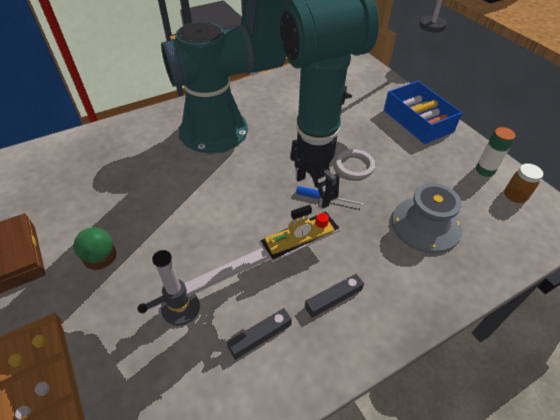

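View pics/side0.png

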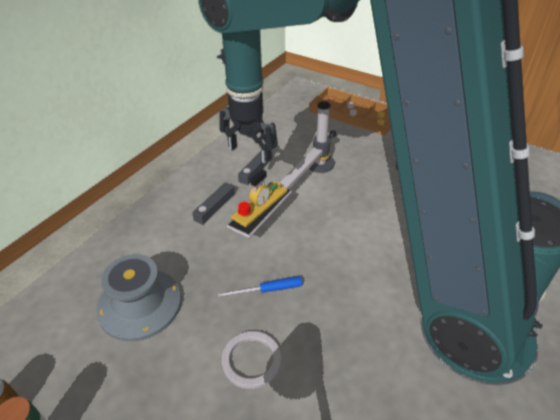

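The scene view shows the inclinometer at about (300,233), with the red cap at (322,220), the black bar at (301,211) and the post at (170,285). In the side view the cap is at (244,209) and the bar at (257,176). I'll measure them from depth.

```bash
cat > m.py <<'E'
from h import *
def meas(n,im,P,box):
    u0,v0,u1,v1=box
    im=im[v0:v1,u0:u1]; Q=P[v0:v1,u0:u1]; hsv=cv2.cvtColor(im,cv2.COLOR_RGB2HSV).astype(int)
    H,S,V=hsv[...,0],hsv[...,1],hsv[...,2]; z=Q[...,2]
    red=((H<6)|(H>174))&(S>150)&(V>70)
    r=Q[red]; zt=np.percentile(r[:,2],90); t=r[abs(r[:,2]-zt)<4]
    print(n,"red",red.sum(),"ztop",zt.round(1),"centre",((t.max(0)+t.min(0))/2).round(1),t.mean(0).round(1),np.ptp(t,0).round(1))
    m=((H>12)&(H<35)&(S>110)&(V>60))&(z>82)&(z<97)
    m=np.uint8(m); p=Q[m>0]; rect=cv2.minAreaRect(p[:,:2].astype(np.float32)); print(" plate",len(p),p[:,2].mean().round(1),rect)
    b=(z>160)&(z<190)&(V<70)
    k,l,st,_=cv2.connectedComponentsWithStats(np.uint8(b))
    for i in range(1,k):
        p=Q[l==i]
        if len(p)>30:
            zt=np.percentile(p[:,2],90); t=p[abs(p[:,2]-zt)<3]
            print(" dark",len(p),st[i],"zt",zt.round(1),cv2.minAreaRect(t[:,:2].astype(np.float32)),p.mean(0).round(1))
if __name__=="__main__":
    for n,box in(("scene",(250,195,350,260)),("side",(215,155,300,245))):
        D=np.load(f"{n}0.npz"); meas(n,D['im'],D['P'],box)
        u0,v0,u1,v1=box; c=cv2.resize(D['im'][v0:v1,u0:u1,::-1],None,fx=5,fy=5); cv2.imwrite(f"pics/c_{n}.png",c)
E
python3 m.py
```

```text
scene red 158 ztop 124.2 centre [591.7  44.8 122.9] [592.   44.7 122.9] [28.  26.9  4.8]
 plate 710 88.9 ((585.6934204101562, -12.306121826171875), (174.51087951660156, 52.36753845214844), 85.25262451171875)
 dark 184 [ 41  10  21  15 184] zt 182.3 ((586.67431640625, -14.915834426879883), (48.038909912109375, 13.4717378616333), 83.71607208251953) [588.9 -15.8 176. ]
side red 137 ztop 124.7 centre [587.6  48.3 123.6] [588.2  49.5 123.3] [29.1 31.8  5.7]
 plate 565 88.8 ((583.007080078125, -11.083183288574219), (171.44287109375, 51.703800201416016), 84.46129608154297)
 dark 141 [ 36  15  15  16 141] zt 182.8 ((583.797607421875, -8.914653778076172), (47.46650695800781, 13.230616569519043), 82.75067901611328) [581.1  -7.2 176.5]
```

View pics/c_scene.png

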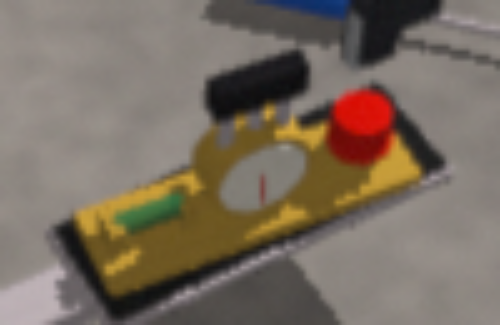

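The crop shows the black bar above the dial, the red cap outward and the green vial at the other end. The two views agree to about 3 mm: centre near (585,-12), axis about 85° and cap near (590,47). I'll refine this with the wrist camera.

>>> move_arm(
  steps="0.5 -0.1 0 0.06; 0 0 0 0; 0 0 0 0; 0 0 0 0;0 0 0 0",
  hand=0,
)

```text
t: 0.65
position: [590.3, 48.3, 231.2]
eef_rot: [0.0, 0.74, 0.673, -0.0]
ft_force: [0.0, -0.1, -0.3]
gripper_width: 12.5
grip_force: 0.0
```

Run:
```python
from h import *; from m import meas
s=get_state(); print(s['t'],s['position'],s['ft_force'],s['gripper_width'],R(s['eef_rot']).round(3).tolist())
im,d,c=cam("wrist"); print(c['position']); P=pts(d,c); np.savez("w0.npz",im=im,P=P); cv2.imwrite("pics/w0.png",im[...,::-1])
meas("wrist",im,P,(0,0,560,420))
```

```text
0.65 [590.32705661  48.25177814 231.19349321] [ 0.04028175 -0.06925135 -0.31509187] 12.451235076480778 [[0.094, 0.996, -0.0], [0.996, -0.094, -0.0], [-0.0, -0.0, -1.0]]
[595.61179615 120.3453452  373.31628613]
wrist red 1752 ztop 123.9 centre [588.1  47.  122.7] [588.2  47.5 123.1] [28.8 29.5  5.3]
 plate 4026 89.5 ((582.473876953125, -12.674362182617188), (169.61599731445312, 49.85612487792969), 84.64036560058594)
 dark 1906 [ 260  278   23   86 1906] zt 182.2 ((582.6382446289062, -12.346872329711914), (50.24697494506836, 13.514798164367676), 84.78988647460938) [583.2  -7.7 179.8]
```

View pics/w0.png

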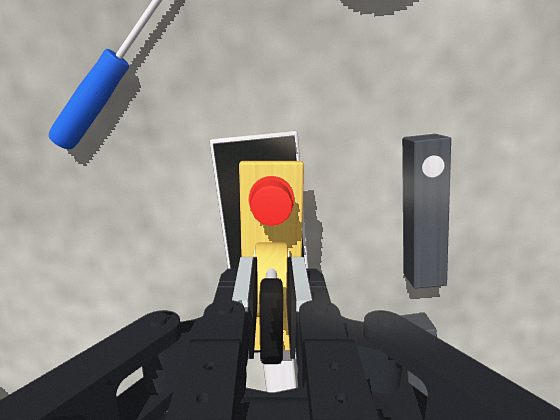

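The wrist view shows the cap at (271,201) and the bar at (271,320). It gives centre (583,-12.5), cap (588,47) and yaw 84.7°, which agrees with the other views. I'll go down with shut fingers, 3 mm outward of the cap centre so the gripper's body clears the bar.

>>> move_arm(
  steps="0.03 -0.02 0.2 0; 0 0 0.3 0; 0 0 0.3 0; 0 0 0.18 0; 0 0 0.03 0; 0 0 0 0; 0 0 0 0",
  hand=0,
)

```text
t: 1.4
position: [589.5, 51.9, 131.4]
eef_rot: [0.001, 0.74, 0.673, 0.001]
ft_force: [-1.2, -0.3, -0.8]
gripper_width: -0.1
grip_force: 0.0
```

>>> move_arm(
  steps="0 0 0.02 0; 0 0 0.02 0; 0 0 0.02 0; 0 0 0 0; 0 0 0 0",
)

```text
t: 1.9
position: [588.4, 52.2, 124.3]
eef_rot: [-0.0, 0.74, 0.673, -0.0]
ft_force: [-0.3, 0.3, -0.0]
gripper_width: 0.2
grip_force: 0.0
```

>>> move_arm(
  steps="0 0 0.02 0; 0 0 0.02 0; 0 0 0.02 0; 0 0 0.01 0; 0 0 0 0; 0 0 0 0; 0 0 0 0",
)

```text
t: 2.6
position: [588.7, 52.2, 117.4]
eef_rot: [0.0, 0.74, 0.673, 0.0]
ft_force: [-0.7, 1.1, 2.6]
gripper_width: -0.1
grip_force: 1.7
```

>>> move_arm(
  steps="0 0 0.01 0; 0 0 0.01 0; 0 0 0.01 0; 0 0 0 0; 0 0 0 0; 0 0 0 0",
)

```text
t: 3.2
position: [588.6, 52.2, 114.2]
eef_rot: [0.0, 0.74, 0.673, 0.0]
ft_force: [1.5, 1.5, 2.6]
gripper_width: -0.0
grip_force: 1.3
```

Contact and cap friction show up at 2.6 N. I'll continue down to the stop.

>>> move_arm(
  steps="0 0 0.01 0; 0 0 0.005 0; 0 0 0.005 0; 0 0 0 0; 0 0 0 0; 0 0 0 0",
)

```text
t: 3.8
position: [588.6, 52.2, 113.0]
eef_rot: [0.0, 0.74, 0.673, 0.0]
ft_force: [-2.2, 0.4, 9.2]
gripper_width: 0.0
grip_force: 4.8
```

>>> move_arm(
  steps="0 0 0.005 0; 0 0 0.005 0; 0 0 0 0; 0 0 0 0; 0 0 0 0",
)

```text
t: 4.3
position: [588.7, 52.2, 112.9]
eef_rot: [0.0, 0.74, 0.673, 0.0]
ft_force: [-3.2, 1.1, 17.4]
gripper_width: -0.1
grip_force: 8.5
```

The position has stopped at 112.9 while the force keeps rising, so the cap is on its stop. I'll press a little more to be sure, then retreat and look.

>>> move_arm(
  steps="0 0 0.01 0; 0 0 0 0; 0 0 0 0; 0 0 0 0",
)

```text
t: 4.7
position: [588.8, 52.3, 112.8]
eef_rot: [0.0, 0.74, 0.673, 0.0]
ft_force: [-5.4, 0.4, 23.6]
gripper_width: -0.1
grip_force: 12.0
```

>>> move_arm(
  steps="0 0 -0.1 0; 0 0 -0.3 0; 0 0 -0.4 0; 0 0 -0.4 0; 0 0 0 0; 0 0 0 0",
)

```text
t: 5.3
position: [588.6, 52.1, 230.8]
eef_rot: [0.0, 0.74, 0.673, 0.0]
ft_force: [-0.7, -0.7, 0.4]
gripper_width: -0.4
grip_force: 0.0
```

Run:
```python
from h import *; from m import meas
s=get_state(); print(s['t'],s['position'],R(s['eef_rot']).round(3).tolist())
im,d,c=cam("wrist"); P=pts(d,c); cv2.imwrite("pics/w1.png",im[...,::-1])
meas("wrist",im,P,(0,0,560,420))
for n,box in(("scene",(250,195,350,260)),("side",(215,155,300,245))):
    im,d,c=cam(n); meas(n,im,pts(d,c),box)
```

```text
5.3 [588.59097655  52.11101415 230.81765927] [[0.094, 0.996, 0.001], [0.996, -0.094, -0.0], [-0.0, 0.001, -1.0]]
wrist red 1622 ztop 113.3 centre [588.1  46.8 112.2] [588.2  47.5 112.4] [29.1 29.6  5.7]
 plate 3964 89.4 ((586.2603759765625, 28.022342681884766), (88.02576446533203, 49.872554779052734), 84.63318634033203)
 dark 115 [266 359  12  11 115] zt 182.3 ((579.0687255859375, -32.55477523803711), (9.312870025634766, 6.743671417236328), 84.85063171386719) [579.1 -32.6 181.5]
scene red 155 ztop 114.3 centre [591.5  44.6 113.1] [592.3  45.3 112.6] [30.2 29.7  5.3]
 plate 686 89.0 ((583.6878662109375, -12.216545104980469), (173.66653442382812, 57.20435333251953), 84.08866882324219)
 dark 186 [ 41  10  21  15 186] zt 182.1 ((586.6386108398438, -15.023361206054688), (48.31809997558594, 13.077259063720703), 84.30027770996094) [588.9 -16.  175.8]
side red 129 ztop 113.7 centre [589.   49.2 112.8] [587.7  49.1 112.3] [29.6 27.9  6.1]
 plate 540 89.0 ((582.9258422851562, -11.039360046386719), (171.58602905273438, 53.681800842285156), 83.51996612548828)
 dark 141 [ 36  15  15  16 141] zt 181.9 ((583.0543212890625, -11.213722229003906), (44.935462951660156, 15.157902717590332), 85.54850006103516) [581.1  -7.2 176.5]
```

The cap top now reads 113 mm in all three views, which is 33 mm above the pad, so it is home and the inclinometer hasn't moved. Next I'll open, move over the bar and go down.

>>> move_arm(
  steps="-0.3 0 0 0; -0.35 0.005 0 0; 0 0 0 0; 0 0 0 0; 0 0 0.3 0; 0 0 0.3 0; 0 0 0.1 0; 0 0 0.095 0; 0 0 0 0; 0 0 0 0",
  hand=1,
)

```text
t: 6.45
position: [583.5, -12.3, 151.5]
eef_rot: [0.0, 0.74, 0.673, 0.0]
ft_force: [0.4, 0.6, -0.1]
gripper_width: 85.1
grip_force: 0.0
```

Run:
```python
from h import *
s=get_state(); print(s['t'],s['position'],s['ft_force'])
im,d,c=cam("wrist"); cv2.imwrite("pics/w2.png",im[...,::-1])
```

```text
6.45 [583.51312488 -12.33601809 151.51303933] [ 0.39452841  0.587662   -0.07637185]
```

View pics/w2.png

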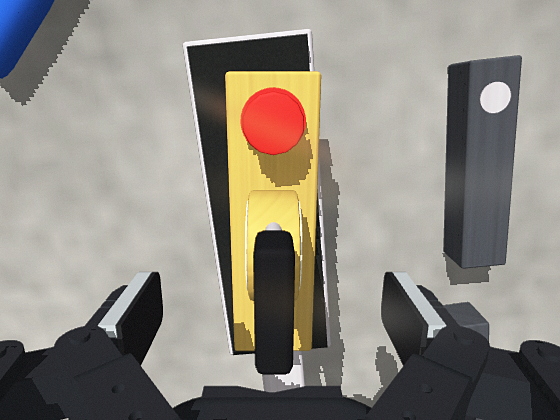

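The bar (274,300) lies midway between the open pads (about 150 and 395) and is parallel to them. Closing.

>>> move_arm(
  steps="0 0 0 0;0 0 0 0;0 0 0 0;0 0 0 0;0 0 0 0;0 0 0 0;0 0 0 0;0 0 0 0;0 0 0 0;0 0 0 0;0 0 0 0;0 0 0 0",
  hand=0,
)

```text
t: 7.7
position: [583.2, -12.6, 150.9]
eef_rot: [0.0, 0.74, 0.673, 0.0]
ft_force: [2.0, -0.8, -0.3]
gripper_width: 13.0
grip_force: 59.7
```

>>> move_arm(
  steps="0 0 -0.05 0; 0 0 -0.1 0; 0 0 -0.1 0; 0 0 0 0; 0 0 0 0;0 0 0 0",
)

```text
t: 8.3
position: [582.4, -12.5, 175.5]
eef_rot: [-0.0, 0.74, 0.673, -0.0]
ft_force: [-0.3, 0.0, -4.8]
gripper_width: 12.8
grip_force: 58.9
```

Held at 4.8 N, about 0.5 kg. Now I'll lift to roughly 140 mm clear and settle.

>>> move_arm(
  steps="0 0 -0.1 0; 0 0 -0.15 0; 0 0 -0.2 0; 0 0 -0.2 0; 0 0 -0.2 0; 0 0 -0.15 0; 0 0 -0.1 0; 0 0 -0.05 0; 0 0 0 0; 0 0 0 0; 0 0 0 0;0 0 0 0;0 0 0 0;0 0 0 0;0 0 0 0;0 0 0 0;0 0 0 0;0 0 0 0",
)

```text
t: 10.1
position: [582.9, -12.6, 290.8]
eef_rot: [0.0, 0.74, 0.673, -0.0]
ft_force: [-0.1, -0.5, -4.3]
gripper_width: 12.8
grip_force: 58.9
```

Run:
```python
from h import *
s=get_state(); print(s['t'],s['position'],s['ft_force'],s['moment'])
out=[]
for n in("scene","wrist","side"):
    im,d,c=cam(n); P=pts(d,c); out.append(im)
    hsv=cv2.cvtColor(im,cv2.COLOR_RGB2HSV).astype(int); H,S,V=hsv[...,0],hsv[...,1],hsv[...,2]; z=P[...,2]
    red=((H<6)|(H>174))&(S>150)&(V>70)&(z>150)&(P[...,0]>450)
    if red.sum(): print(n,"cap top z",np.percentile(P[red][:,2],90).round(1),P[red].mean(0).round(1))
    m=(H>12)&(H<35)&(S>110)&(V>60)&(z>195)&(z<245)&(abs(P[...,0]-583)<60)&(abs(P[...,1]+12)<100)
    p=P[m]; 
    if len(p)<50: continue
    y0=np.median(p[:,2])
    for _ in range(4):
        A=np.c_[p[:,:2]-[583,-12.5],np.ones(len(p))]; k=np.linalg.lstsq(A,p[:,2],rcond=None)[0]; r=p[:,2]-A@k; p=p[abs(r)<max(2,1.5*r.std())]
    print(n,"plate plane slope deg",np.degrees(k[:2]).round(2),"z",k[2].round(1),len(p),cv2.minAreaRect(p[:,:2].astype(np.float32)))
cv2.imwrite("pics/end.png",np.hstack([cv2.resize(out[0],(400,300)),cv2.resize(out[2],(400,300))])[...,::-1])
```

```text
10.1 [582.85414824 -12.56905558 290.81762074] [-0.09040623 -0.52059879 -4.279006  ] [-3.14489627e-05 -2.03570487e-02  3.56228292e-02]
scene cap top z 253.5 [597.1  40.4 250.6]
scene plate plane slope deg [-0.19 -0.06] z 229.4 633 ((585.5215454101562, -14.192634582519531), (169.71246337890625, 51.101104736328125), 83.80931091308594)
wrist cap top z 253.3 [587.3  48.1 251.2]
wrist plate plane slope deg [ 0.24 -0.08] z 229.5 9596 ((584.2981567382812, 15.80704116821289), (111.23947143554688, 49.77079391479492), 84.60154724121094)
side cap top z 253.3 [584.8  53.2 246.9]
side plate plane slope deg [ 0.74 -0.41] z 229.3 414 ((580.7216796875, -11.374549865722656), (170.74916076660156, 52.34242248535156), 83.34233856201172)
```

View pics/end.png

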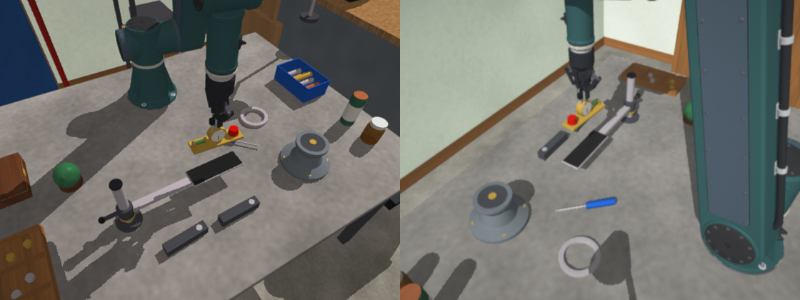

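The inclinometer hangs level (under 1°) above the bare pad with its underside near z = 220, about 140 mm clear. The cap is still home (253.3 − 220 ≈ 33), and the bystanders look undisturbed. I'll hold still for 4 s.

>>> move_arm(
  steps="0 0 0 0;0 0 0 0;0 0 0 0;0 0 0 0;0 0 0 0;0 0 0 0;0 0 0 0;0 0 0 0;0 0 0 0;0 0 0 0;0 0 0 0;0 0 0 0;0 0 0 0;0 0 0 0;0 0 0 0;0 0 0 0;0 0 0 0;0 0 0 0;0 0 0 0;0 0 0 0",
)

```text
t: 12.25
position: [582.8, -12.6, 290.8]
eef_rot: [-0.0, 0.74, 0.673, -0.0]
ft_force: [-1.0, 0.5, -6.8]
gripper_width: 13.1
grip_force: 58.9
```

>>> move_arm(
  steps="0 0 0 0;0 0 0 0;0 0 0 0;0 0 0 0;0 0 0 0;0 0 0 0;0 0 0 0;0 0 0 0;0 0 0 0;0 0 0 0;0 0 0 0;0 0 0 0;0 0 0 0;0 0 0 0;0 0 0 0;0 0 0 0;0 0 0 0;0 0 0 0;0 0 0 0;0 0 0 0",
)

```text
t: 14.25
position: [582.8, -12.5, 290.8]
eef_rot: [-0.0, 0.74, 0.673, -0.0]
ft_force: [-0.5, -1.1, -5.1]
gripper_width: 13.1
grip_force: 58.9
```

```bash
python3 -c "
from cell import *
s=get_state(); print(s['t'],s['position'],s['ft_force'],s['gripper_width']); print(hand_in())"
```

```text
14.25 [582.84557865 -12.54538895 290.7889485 ] [-0.52303463 -1.06964984 -5.05774658] 13.109940475484231
the job is handed in; nothing more can be done
None
```

Job handed in at 14.25 s: the cap was pressed fully home on the pad, then the inclinometer was lifted straight up and held still and level for over 4 s, about 140 mm above the pad, and nothing else on the bench was touched.

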